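# Pry open the block heater and seat the vial block

## Robot

A 6-joint arm with a two-finger parallel gripper is mounted at the origin on the work surface. World frame = base frame: x ahead of the robot, y to its left, z up, the work surface at z = 0. Lengths are in m, angles in rad, forces in N, time in s.
With the tool pointing down it reaches from about 0.375 to 0.9 m from the base axis. Payload 3.1 kg.
Tool frame: the origin (TCP) lies midway between the tips of the shut fingers; the grasp point (between the pads) lies 19 mm behind it (r.grip_point_offset is the z of the grasp point in the tool frame, in m); z points along the fingers, y is the line along which they close (so a half turn about z gives the same grasp; the last joint's range is limited). The gripper opens to 85 mm and grips with 20 to 120 N. Pads are 22 mm wide; open, the fingers measure 114 mm over their backs; the gripper's body (76 mm by 85 mm) begins 54 mm behind the grasp point. The pads swing forward as they close: fully open they stand 13 mm farther back than shut.
Start: joints at [1.157, 0.527, 1.433, -0, 1.181, -0.178], TCP at [0.146, 0.608, 0.231] pointing down, gripper open.
Joint ranges: [-3.08, 3.08], [-0.75, 2.2], [0.22, 2.44], [-1.43, 4.57], [0, 2.65], [-2.85, 2.85]. Speed limits (rad/s): [2.79, 2.79, 3.14, 3.14, 3.14, 3.14].

## Interface

Orientations are given as a 3x3 rotation matrix whose columns are the frame's x, y, z axes.
In Python, from cell import r gives the robot as it stands.
- The arm moves only by the tool shift_gripper, called as name(argument=value, ...), one argument or row to a line, values as JSON. Schema: {"type":"object","properties":{"increments":{"type":"string"},"finger_gap":{"type":"number"},"clamp_n":{"type":"number"},"only":{"type":"string"},"quiet":{"type":"boolean"},"lines":{"type":"string"}},"required":["increments"],"additionalProperties":false}. increments is a string of 1 to 20 rows, parted by semicolons, with the numbers parted by spaces; each row has 4 numbers: dx, dy, dz in units of 25 mm, then a turn about the tool's z in rad; each row is the pose to reach, as a shift and turn from the pose commanded when the call began, along the tool's axes at that moment; what a row does not reach only later rows make up. A row lasts 1/10 s, in which the tool goes at most 0.05 m and 0.15 rad, less where a joint would pass 70% of its speed; a pose out of reach is approached as far as the arm can. finger_gap is the opening from 0.0 (shut) to 1.0 (fully open), set as the call begins (left out keeps the last). The fingers move at their own pace and stop on an object; clamp_n is the grip in N (left out, the last holds). Time passes only in rows, so rows that do not move let the fingers close. The tool returns the time, the measured TCP pose, the force, the opening and the grip force at its end. only (a regular expression) keeps the lines of the reply that match it, lines (a string "A,B") keeps lines A to B, and quiet returns only ok. Input that does not fit is refused with a message, and nothing moves.
- r.get_state(): the state, without advancing time (a new reading comes with each control period).
- r.grab_frame(name): name is "scene" or "top" or "wrist"; returns (picture, depth): 384x512x3 uint8, red, green, blue; 384x512 float32, m along the optical axis (not along the pixel's ray), 0 where there is no reading.
- r.camera_model(name): a dict with "camera_matrix" (3x3 intrinsics, pixels), "D" ([k1, k2, p1, p2, k3] as OpenCV has them; the pictures are not rectified), "origin" and "attitude" of the camera in the world. Camera axes: x right, y down, z forward; pixel columns grow to the right and rows downward; lengths in m; the calibration is good to about 2 mm. A picture is of the moment at which its call begins: read the wrist's pose just before it. camera_model takes no time and is no camera call; for the wrist camera it gives the pose at the moment of the call.
- r.finish_job(): hands the job in; it is judged then, once.
The state is a dict: "t": time; "joints": joint angles; "joint_velocities": joint speeds; "effort": joint torques, N m; "ee_pos": TCP position; "eef_rot": TCP orientation; "force": force on the tool from outside, world axes, zero at the start; "wrist_torque": the same for the moment, N m; "width": opening from 0.0 (shut) to 1.0 (fully open); "gripper_force": force on a finger pad.
Only numpy, scipy, OpenCV 4.12 (cv2) and the standard library are available. Lean on these libraries where they do the work, as an engineer would, in place of code of your own. Each camera call takes 0.05 s, during which the arm holds its last target. There are 200 camera calls.

## Task

Pry the flush cover of the block heater up with the blade of the spatula, and swing it open until it stands upright or leans back. Lay the spatula flat on the bench again, and seat the aluminium vial block fully down over the two pegs inside the heater, leaving the cover open. Do not knock or shift the other things on the bench.

Things in the scene. Friction and masses are not known exactly. Their poses are not given: they have to be found in the camera images.
- heater: White block heater fixed to the bench: housing 160 (x) x 180 (y) x 95 mm high, walls 10 mm, hollow, inner floor at z = 20 mm. Origin: centre of its underside. +x points from the front (control strip, pry notch) to the hinge at the back; z up. Two steel pegs, 10 mm across, 16 mm high, tapered tops, stand on the inner floor at x = 0, y = -36 and +36 mm.
- seat (a point): Point on the heater's inner floor midway between the two pegs, 20 mm above the bench; axes as the heater's. The seated block's origin comes here.
- notch (a point): Middle of the pry notch in the heater's front face (heater x = -80, y = 0, 84 mm above the bench): an opening 44 mm wide (heater y), from 79 to 89 mm above the bench, through the 10 mm front wall into the hollow housing; the cover's underside is its top. A blade goes in level, along heater +x.
- hinge (a point): Middle of the cover's hinge line, which runs along heater y (heater x = +70, y = 0), 89 mm above the bench, level with the underside of the closed cover.
- cover (a joint): Angle of the cover, rad: 0 shut, grows as its front edge rises, 1.57 upright, 1.85 back stop. Flat grey plate 150 mm (hinge to front edge) x 158 x 6 mm, 120 g, lying between the side walls, flush with their tops and with the front face. The hinge has friction and stays where it is left; about 1.5 N upward at the front edge opens it.
- cover_edge (a point): Middle of the cover's front edge, half way up its thickness; 150 mm from the hinge line. Moves with the cover.
- spatula: Pry spatula lying flat on the bench, about 60 g: plain wooden handle 100 x 16 x 16 mm (x -65 to +35 mm), then a thin steel blade 18 mm wide, 2.5 mm thick, to x = 115 mm, half way up the handle (z = 8 mm). Origin: on the handle's underside, where to grip it, near the centre of mass; +x points to the blade tip; z up.
- blade_tip (a point): Middle of the blade's front end, 115 mm ahead of the spatula's origin and 8 mm above its underside.
- vial_block: Aluminium vial block, about 300 g: plate 50 (x) x 100 (y) x 22 mm high with two upright through holes 13 mm across at y = -36 and +36 mm, and in the middle an upright grip plate 30 (x) x 12 mm (y) that rises to 62 mm. Origin: centre of its underside. It fits the pegs either way round (half turn about z).
- block_grip (a point): Point in the block's grip plate, on its centre line, 50 mm above the underside; the grip plate is pinched across its 12 mm thickness (block y).
- jar: Bystander: white plastic jar, 60 mm across, 70 mm high; origin at the centre of its underside. Leave it alone.
- amber_bottle: Bystander: amber bottle with paper label, 90 mm across, 190 mm high; origin at the centre of its underside. Leave it alone.
- white_bottle: Bystander: white bottle with paper label, 68 mm across, 160 mm high; origin at the centre of its underside. Leave it alone.
- beaker: Bystander: glass beaker, 68 mm across, 85 mm high; origin at the centre of its underside. Leave it alone.
- vial: Bystander: small glass vial with black cap, 26 mm across, 45 mm high; origin at the centre of its underside. Leave it alone.
- vial_box: Bystander: white carton 110 x 80 x 45 mm; origin at the centre of its underside. Leave it alone.
- mouse: Bystander: black computer mouse, about 80 x 60 x 32 mm; origin under its middle. Leave it alone.
- wrench: Bystander: flat steel wrench, 160 mm long; origin under its middle. Leave it alone.

How it is judged:
On the way, in this order (a step that is already met when the one before it is completed fails the run):
1. The cover is pried up by the spatula: raised past 0.25 rad while the spatula bears on it (value of joint cover above 0.25 rad and contact force between spatula and cover above 0.2 N), for 0.1 s.
2. The cover is open past 1.4 rad (80 degrees) (value of joint cover above 1.4 rad), for 0.2 s.
3. The vial block sits fully down over both pegs (horizontal distance between vial_block and seat below 0.004 m and z of vial_block in the frame of seat between -0.003 and 0.003 m and angle between the y axis of vial_block and the y axis of heater, either way round below 0.1 rad and angle between vial_block's own z axis and vertical below 0.06 rad), for 0.2 s.
At the end, for the whole second after the job is handed in: Cover open past 1.4 rad; block flat on the inner floor over both pegs (origin within 4 mm sideways and 3 mm in height of the seat point, within 0.1 rad of lined up, tilt under 0.06); spatula on the bench (origin below 18 mm, tip below 30 mm, level within 0.27 rad); all at rest (all of step 3 and value of joint cover above 1.4 rad and height (world z) of spatula below 0.018 m and height (world z) of blade_tip below 0.03 m and angle between spatula's own x axis and vertical between 1.3 and 1.84 rad and linear speed of each of vial_block, spatula below 0.01 m/s and velocity of joint cover between -0.05 and 0.05 rad/s); the robot touches nothing.
It fails at once if A bystander (jar, bottles, beaker, vial, carton, mouse, wrench) is moved more than 30 mm (distance of any of jar, amber_bottle, white_bottle, beaker, vial, vial_box, mouse, wrench from where it was at the start of the episode above 0.03 m).
It also fails if it takes over 67 s, if anything falls off the work surface, if the arm or the gripper's body presses on something with over 40 N, if the wrist force passes 120 N, or if a joint passes its speed limit or range.

## Working session

There is one attempt and no reset: what is moved stays moved. The work goes in short steps, Python scripts to look and compute and a tool call to move; the robot and the scene stay as the last step left them, time stands still between calls to the robot, and variables do not carry over. Pictures are saved under pics/ and viewed, at most 11 in all, crops included, and the job is handed in when it is done.

```bash
ls; mkdir -p pics; python3 - <<'E'
from cell import r
import cv2,numpy as np
for n in ("scene","top"):
    im,d=r.grab_frame(n); np.savez(f"pics/{n}.npz",im=im,d=d)
    cv2.imwrite(f"pics/{n}0.png",im[:,:,::-1])
    c=r.camera_model(n); print(n,c)
s=r.get_state();print(s,r.grip_point_offset)
E
```

```text
cell.py
pics
scene {'camera_matrix': array([[457.10271292,   0.        , 249.43289939],
       [  0.        , 457.10271292, 189.58179424],
       [  0.        ,   0.        ,   1.        ]]), 'D': array([-0.05684051,  0.        ,  0.        ,  0.        ,  0.        ]), 'origin': array([ 1.36670234, -0.50535504,  0.9884608 ]), 'attitude': array([[ 0.52862069,  0.57170967, -0.62746172],
       [ 0.84885507, -0.35403407,  0.39256204],
       [ 0.00228869, -0.74014048, -0.67244839]])}
top {'camera_matrix': array([[417.59773072,   0.        , 257.21848416],
       [  0.        , 417.59773072, 188.31617807],
       [  0.        ,   0.        ,   1.        ]]), 'D': array([-0.06584324,  0.        ,  0.        ,  0.        ,  0.        ]), 'origin': array([0.4588533 , 0.00314643, 1.29624054]), 'attitude': array([[ 0.0197258 , -0.99698761,  0.07501068],
       [-0.99940602, -0.01754188,  0.02966305],
       [-0.02825787, -0.07555125, -0.99674144]])}
{'t': 0.1, 'joints': array([ 1.15650205e+00,  5.28376675e-01,  1.43377005e+00,  7.01131683e-06,
        1.18142567e+00, -1.78489203e-01]), 'joint_velocities': array([ 0.00029092, -0.00017904, -0.00170208, -0.00047858, -0.00262676,
        0.00126506]), 'effort': array([ 4.41352004e-04, -4.43305278e+01, -1.78586107e+01, -2.03278069e-04,
        3.86946587e-03, -1.19378316e-05]), 'ee_pos': array([0.14571412, 0.60711056, 0.23043066]), 'eef_rot': array([[-9.72325803e-01,  2.33627672e-01, -8.02868913e-04],
       [ 2.33628777e-01,  9.72324184e-01, -1.80964113e-03],
       [ 3.57866618e-04, -1.94713405e-03, -9.99998040e-01]]), 'force': array([0.31553515, 1.10731783, 0.60949039]), 'wrist_torque': array([ 0.0506541 , -0.02498543, -0.01048071]), 'gripper_force': 0.0, 'width': 1.000722478619754} -0.0187
```
View pics/top0.png

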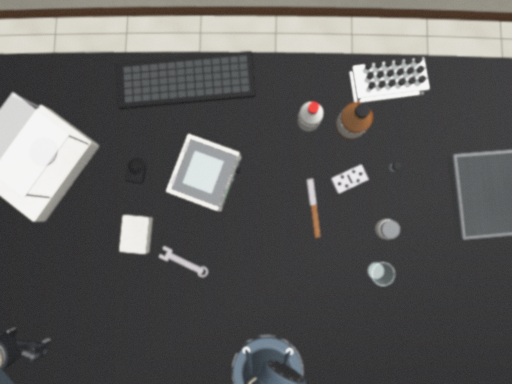

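View pics/scene0.png

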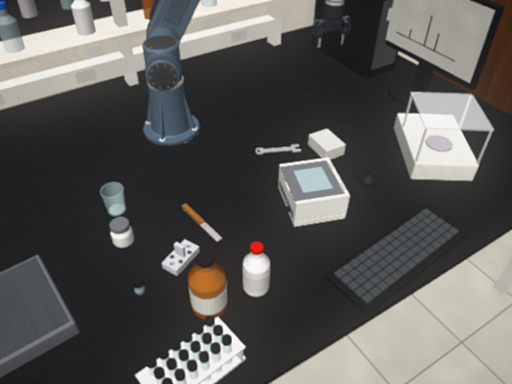

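```bash
python3 - <<'E'
import cv2,numpy as np
a=np.load("pics/top.npz")['im'];b=np.load("pics/scene.npz")['im']
A=cv2.resize(a[125:220,155:250],(400,400),interpolation=cv2.INTER_CUBIC)
B=cv2.resize(b[150:230,270:355],(400,400),interpolation=cv2.INTER_CUBIC)
cv2.imwrite("pics/c1.png",np.hstack([A,B])[:,:,::-1])
E
```

View pics/c1.png

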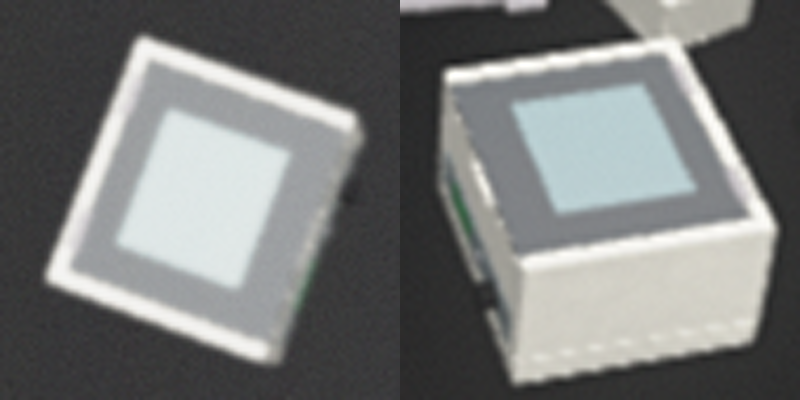

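```bash
cat > h.py <<'E'
import cv2,numpy as np
from cell import r
def ray(c,uv):
    p=cv2.undistortPoints(np.float64(uv).reshape(-1,1,2),c["camera_matrix"],c["D"])[:,0]
    return np.c_[p,np.ones(len(p))]@c["attitude"].T
def plane(c,uv,z):
    d=ray(c,uv); return c["origin"]+d*((z-c["origin"][2])/d[:,2])[:,None]
def cloud(c,d):
    v,u=np.indices(d.shape); R=ray(c,np.stack([u,v],-1).reshape(-1,2))
    return (c["origin"]+R*d.reshape(-1,1)).reshape(*d.shape,3)
def rect(xy):  # centre, long axis unit, (long,short)
    (c,s,a)=cv2.minAreaRect(np.float32(xy)*1000); b=cv2.boxPoints((c,s,a))/1000
    e=[b[1]-b[0],b[2]-b[1]]; L=[np.linalg.norm(x) for x in e]; i=int(np.argmax(L))
    return b.mean(0),e[i]/L[i],(L[i],L[1-i])
E
python3 - <<'E'
from h import *
np.set_printoptions(precision=4,suppress=True)
f=np.load("pics/top.npz");im,d=f['im'],f['d'];c=r.camera_model("top");P=cloud(c,d)
hsv=cv2.cvtColor(im,cv2.COLOR_RGB2HSV)
def box(u0,u1,v0,v1):
    m=np.zeros(d.shape,bool);m[v0:v1,u0:u1]=1;return m
hb=box(155,250,125,220);z=P[...,2]
print("bench z",np.median(z[250:300,280:330]))
m=hb&(z>.085)&(z<.105);print("heater",m.sum(),np.median(z[m]),rect(P[m][:,:2]))
ys,xs=np.nonzero(m);print("via rays",rect(plane(c,np.c_[xs,ys],.095)[:,:2]))
kb=box(325,375,158,200);w=kb&(hsv[...,2]>110)
for nm,mm,zz in(("block bright",w,.022),):
    ys,xs=np.nonzero(mm);print(nm,mm.sum(),rect(plane(c,np.c_[xs,ys],zz)[:,:2]))
for lo,hi in((.012,.03),(.045,.075)):
    m=kb&(z>lo)&(z<hi);print("block",lo,m.sum(),np.median(z[m]),rect(P[m][:,:2]),P[m].mean(0))
sb=box(298,328,172,242);wood=sb&(hsv[...,1]>110)&(hsv[...,2]>80)&(hsv[...,0]<20)
bl=sb&(hsv[...,1]<80)&(hsv[...,2]>110)
for nm,mm,zz in(("wood",wood,.016),("blade",bl,.009),("all",wood|bl,.012)):
    ys,xs=np.nonzero(mm);q=plane(c,np.c_[xs,ys],zz)[:,:2];print(nm,mm.sum(),rect(q),q.mean(0))
E
```

```text
bench z 0.0006266913193869739
heater 3380 0.09574908760396361 (array([0.5953, 0.1996], dtype=float32), array([ 0.9432, -0.3321], dtype=float32), (np.float32(0.18065862), np.float32(0.1623585)))
via rays (array([0.595 , 0.1989], dtype=float32), array([ 0.9439, -0.3302], dtype=float32), (np.float32(0.18023694), np.float32(0.16248016)))
block bright 646 (array([ 0.5902, -0.241 ], dtype=float32), array([ 0.4369, -0.8995], dtype=float32), (np.float32(0.10771735), np.float32(0.056633405)))
block 0.012 443 0.022443907865791424 (array([ 0.5901, -0.2409], dtype=float32), array([ 0.4474, -0.8943], dtype=float32), (np.float32(0.098985806), np.float32(0.050269753))) [ 0.5893 -0.2396  0.0223]
block 0.045 51 0.06185106802241935 (array([ 0.5896, -0.239 ], dtype=float32), array([0.8839, 0.4677], dtype=float32), (np.float32(0.02908033), np.float32(0.012533538))) [ 0.5887 -0.2382  0.0604]
wood 175 (array([ 0.4574, -0.1378], dtype=float32), array([0.9909, 0.1345], dtype=float32), (np.float32(0.0950561), np.float32(0.01703921))) [ 0.458  -0.1377]
blade 209 (array([ 0.5485, -0.1255], dtype=float32), array([0.9898, 0.1424], dtype=float32), (np.float32(0.08539133), np.float32(0.023664353))) [ 0.5485 -0.1255]
all 384 (array([ 0.5003, -0.1321], dtype=float32), array([0.9898, 0.1424], dtype=float32), (np.float32(0.18205994), np.float32(0.023609199))) [ 0.5071 -0.1311]
```

Careful with the scale: shifts go in units of 25 mm. That gives: -0.646 m is -25.84, -0.493 m is -19.72.

shift_gripper(
  increments="-14 -11.32 0 1.4;-14 -11.32 0 1.4;-14 -11.32 0 1.4;-14 -11.32 0 1.4;-14 -11.32 0 1.4;-14 -11.32 0 1.4;-14 -11.32 0 1.4;-14 -11.32 0 1.4;-14 -11.32 0 1.4;-14 -11.32 0 1.4;-19.72 -25.84 2 2.765;-19.72 -25.84 2 2.765;-19.72 -25.84 2 2.765;-19.72 -25.84 2 2.765;-19.72 -25.84 2 2.765;-19.72 -25.84 2 2.765;-19.72 -25.84 2 2.765;-19.72 -25.84 2 2.765;-19.72 -25.84 2 2.765;-19.72 -25.84 2 2.765",
  finger_gap=0.6,
  clamp_n=100,
)

```text
t: 2.1
ee_pos: [0.4741, -0.1369, 0.1807]
eef_rot: [[0.991, 0.137, -0.001], [0.137, -0.991, 0.001], [-0.001, -0.001, -1.0]]
force: [0.6, 0.1, 0.7]
width: 0.602
gripper_force: 0.0
```

shift_gripper(
  increments="0 0 0 0;0 0 0 0;0 0 0 0",
)

```text
t: 2.4
ee_pos: [0.4743, -0.1345, 0.1814]
eef_rot: [[0.99, 0.143, -0.0], [0.143, -0.99, 0.0], [-0.0, -0.0, -1.0]]
force: [-0.0, -0.5, 0.8]
width: 0.598
gripper_force: 0.0
```

```bash
python3 - <<'E'
from h import *
s=r.get_state();print(s["ee_pos"],s["eef_rot"],s["joints"],s["width"])
c=r.camera_model("wrist");im,d=r.grab_frame("wrist");cv2.imwrite("pics/w1.png",im[:,:,::-1]);print(c["origin"])
np.savez("pics/w1.npz",im=im,d=d,**{k:c[k] for k in c})
P=cloud(c,d);z=P[...,2];hsv=cv2.cvtColor(im,cv2.COLOR_RGB2HSV)
m=(hsv[...,1]>110)&(hsv[...,2]>80)&(hsv[...,0]<20)&(z<.03)
print(m.sum(),np.median(z[m]))
ys,xs=np.nonzero(m);print(rect(plane(c,np.c_[xs,ys],.016)[:,:2]))
E
```

```text
[ 0.4742664  -0.13451955  0.18144759] [[ 9.89668726e-01  1.43372942e-01 -1.12279833e-04]
 [ 1.43372950e-01 -9.89668729e-01  6.86804406e-05]
 [-1.01272922e-04 -8.40687750e-05 -9.99999991e-01]] [-5.03492898e-01  4.25497627e-01  1.81085899e+00  7.60655949e-06
  9.05367517e-01  9.23429995e-01] 0.5980195002745217
[ 0.55558094 -0.12255661  0.32427747]
972 0.0161077088528577
(array([ 0.4613462 , -0.13841638], dtype=float32), array([0.99050194, 0.13749851], dtype=float32), (np.float32(0.09847899), np.float32(0.015663836)))
```

View pics/w1.png

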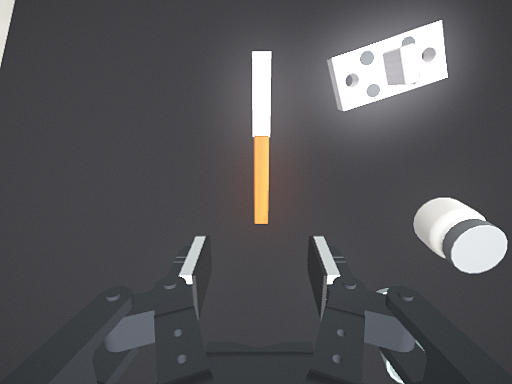

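shift_gripper(
  increments="0.08 0.08 2 0;0.08 0.08 4 0;0.08 0.08 6 0;0.08 0.08 6.6 0;0.08 0.08 6.88 0;0.08 0.08 7.08 0;0.08 0.08 7.08 0;0.08 0.08 7.08 0",
  finger_gap=0.6,
  clamp_n=100,
)

```text
t: 3.25
ee_pos: [0.4776, -0.1377, 0.0055]
eef_rot: [[0.99, 0.141, 0.002], [0.141, -0.99, -0.001], [0.002, 0.002, -1.0]]
force: [-0.3, -0.1, -0.4]
width: 0.6
gripper_force: 0.0
```

shift_gripper(
  increments="0 0 0 0;0 0 0 0;0 0 0 0;0 0 0 0;0 0 0 0;0 0 0 0;0 0 0 0;0 0 0 0",
  finger_gap=0,
  clamp_n=100,
)

```text
t: 4.05
ee_pos: [0.4771, -0.1375, 0.0055]
eef_rot: [[0.99, 0.14, 0.002], [0.14, -0.99, -0.001], [0.001, 0.001, -1.0]]
force: [-0.9, 0.4, 6.9]
width: 0.154
gripper_force: 98.1
```

shift_gripper(
  increments="0 0 -1.6 0;0 0 -3.2 0;0 0 -4.8 0;0.8 -1.6 -5.2 -0.14;1.6 -3.2 -5.2 -0.28;2.52 -4.84 -5.2 -0.42;2.52 -4.84 -5.2 -0.56;2.52 -4.84 -5.2 -0.7;2.52 -4.84 -5.2 -0.84;2.52 -4.84 -5.2 -0.98;2.52 -4.84 -5.2 -1.091;2.52 -4.84 -5.2 -1.091;2.52 -4.84 -5.2 -1.091;2.52 -4.84 -5.2 -1.091;2.52 -4.84 -5.2 -1.091",
)

```text
t: 5.55
ee_pos: [0.522, -0.0087, 0.1343]
eef_rot: [[0.334, 0.943, -0.0], [0.943, -0.334, 0.0], [-0.0, -0.0, -1.0]]
force: [-0.2, 0.8, -0.5]
width: 0.154
gripper_force: 98.2
```

```bash
python3 - <<'E'
from h import *
np.set_printoptions(precision=4,suppress=True)
s=r.get_state();print(s["ee_pos"],s["eef_rot"],s["joints"],s["width"])
for n in("wrist","top"):
    c=r.camera_model(n);im,d=r.grab_frame(n);cv2.imwrite(f"pics/{n}2.png",im[:,:,::-1])
    np.savez(f"pics/{n}2.npz",im=im,d=d)
    P=cloud(c,d);z=P[...,2]
    if n=="wrist":
        tcp=s["ee_pos"];R=s["eef_rot"];L=(P-tcp)@R  # tool frame
        m=(abs(L[...,1])<.03)&(L[...,0]>.03)&(L[...,0]<.14)&(z>.11)&(z<.2)
        q=P[m];l=L[m];print(m.sum())
        for a in np.arange(.03,.13,.01):
            k=(l[:,0]>=a)&(l[:,0]<a+.01)
            if k.any():print(round(a,2),k.sum(),q[k][:,2].mean(),l[k].min(0)[1],l[k].max(0)[1],l[k].max(0)[0])
        m=(z>.085)&(z<.105); print("heater",m.sum(),np.median(z[m]),rect(P[m][:,:2]))
    else:
        m=np.zeros(d.shape,bool);m[125:220,155:250]=1;m&=(z>.085)&(z<.105);print("heater",rect(P[m][:,:2]))
E
```

```text
[ 0.522  -0.0087  0.1343] [[ 0.3335  0.9427 -0.    ]
 [ 0.9427 -0.3335  0.    ]
 [-0.     -0.     -1.    ]] [-0.2309  0.5341  1.781   0.      0.8266  0.1092] 0.15366273079304302
7830
0.03 800 0.141654409079795 -0.008024852269581191 0.009684254985621008 0.039998702639305314
0.04 799 0.13934182167315834 -0.008390018922419258 0.009660500319769979 0.04994736619684119
0.05 796 0.13823247327083274 -0.008210525657693665 0.009481060749184707 0.05996672623186215
0.06 861 0.13822300521422434 -0.008380592935158138 0.00966423518430577 0.06987760265192296
0.07 914 0.138213286776528 -0.008258271244254437 0.009504577400633032 0.07974086674327246
0.08 995 0.13822542057444526 -0.008327660548133942 0.009657738513759888 0.08999443832769652
0.09 1072 0.13808132077073157 -0.008280517907847815 0.009514120393663207 0.09999576147302422
0.1 1152 0.1381076265670094 -0.008286507925804265 0.009736510890290092 0.10998504943803954
0.11 441 0.13811326726976259 -0.008272054004266059 0.00949279935204454 0.11373980660193816
heater 0 nan (array([0., 0.], dtype=float32), array([nan, nan], dtype=float32), (np.float32(0.0), np.float32(0.0)))
heater (array([0.5952, 0.1998], dtype=float32), array([ 0.9435, -0.3314], dtype=float32), (np.float32(0.18041836), np.float32(0.16159597)))
  return _methods._mean(a, axis=axis, dtype=dtype,
  ret = ret.dtype.type(ret / rcount)
h.py:14: RuntimeWarning: invalid value encountered in divide
  return b.mean(0),e[i]/L[i],(L[i],L[1-i])
```

View pics/wrist2.png

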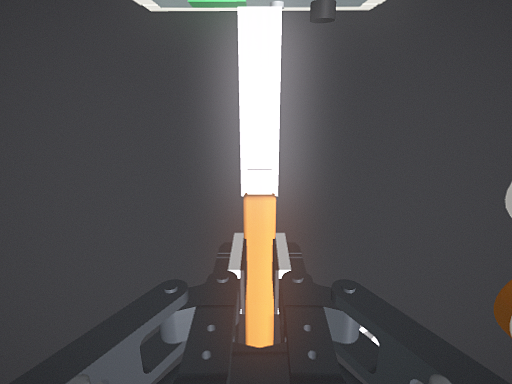

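shift_gripper(
  increments="0 0 1.2 0;0 0 2.12 0;0 0 2.12 0;0 0 2.12 0;0.4 0 2.12 0;0.8 0 2.12 0;1.2 0 2.12 0;1.2 0 2.12 0",
)

```text
t: 6.45
ee_pos: [0.533, 0.0212, 0.082]
eef_rot: [[0.33, 0.944, 0.002], [0.944, -0.33, -0.0], [0.001, 0.002, -1.0]]
force: [-0.1, 0.2, -0.1]
width: 0.15
gripper_force: 98.2
```

shift_gripper(
  increments="0.4 0 0 0;0.8 0 0 0;0.92 0 0 0;0.92 0 0 0;0.92 0 0 0",
)

```text
t: 6.95
ee_pos: [0.5396, 0.0414, 0.0812]
eef_rot: [[0.332, 0.943, -0.0], [0.943, -0.332, -0.0], [-0.0, -0.0, -1.0]]
force: [-0.4, -0.9, -1.0]
width: 0.152
gripper_force: 98.2
```

```bash
python3 - <<'E'
from h import *
c=r.camera_model("top");im,d=r.grab_frame("top");P=cloud(c,d)
a=cv2.resize(im[110:230,150:290],(700,600),interpolation=cv2.INTER_CUBIC);cv2.imwrite("pics/t3.png",a[:,:,::-1])
c=r.camera_model("wrist");im,d=r.grab_frame("wrist");cv2.imwrite("pics/w3.png",im[:,:,::-1])
s=r.get_state();P=cloud(c,d);L=(P-s["ee_pos"])@s["eef_rot"]
for a in np.arange(.03,.15,.01):
    k=(abs(L[...,1])<.006)&(L[...,0]>=a)&(L[...,0]<a+.01)&(P[...,2]>.06); print(round(a,2),np.median(P[k][:,2]) if k.any() else None)
E
```

```text
0.03 0.0885286341482123
0.04 0.08702004694019765
0.05 0.08510296537445605
0.06 0.08505910938400905
0.07 0.08507664764386622
0.08 0.22403485751557017
0.09 0.09521378636445094
0.1 0.09518344617572877
0.11 0.09521741634448355
0.12 None
0.13 None
0.14 None
```

View pics/w3.png

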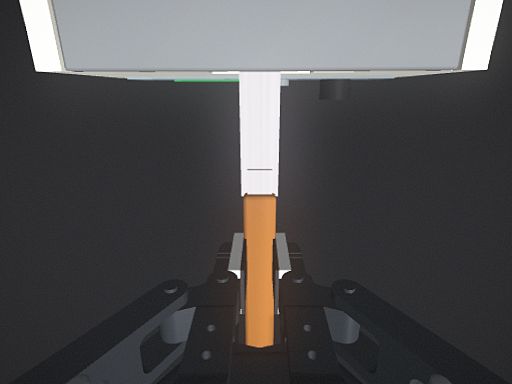

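Scaled: -0.063 m is -2.52, 0.015 m is 0.6.

shift_gripper(
  increments="0 0 -0.24 0;0 0 -0.48 0;0.04 0 -0.72 0;0.08 0 -0.96 0;0.12 0 -1.2 0;0.2 0 -1.52 0;0.28 0 -1.84 0;0.4 0 -2.12 0;0.6 0 -2.52 0;0.6 0 -2.52 0;0.6 0 -2.52 0;0.6 0 -2.52 0",
)

```text
t: 8.25
ee_pos: [0.545, 0.0557, 0.1444]
eef_rot: [[0.333, 0.943, 0.001], [0.943, -0.333, 0.0], [0.001, 0.001, -1.0]]
force: [-0.6, -0.0, -0.7]
width: 0.148
gripper_force: 98.2
```

```bash
python3 - <<'E'
from h import *
s=r.get_state();c=r.camera_model("wrist");im,d=r.grab_frame("wrist")
P=cloud(c,d);C=np.array([.595,.1993]);R=np.array([.3325,.943])
hx=(P[...,:2]-C)@R;hy=(P[...,:2]-C)@np.array([-.943,.3325])
for a in np.arange(-.08,.08,.02):
    k=(abs(hy)>.03)&(abs(hy)<.07)&(hx>a)&(hx<a+.02)&(P[...,2]>.09)
    print(round(a+.01,2),k.sum(),np.median(P[k][:,2]) if k.any() else None)
L=(P-s["ee_pos"])@s["eef_rot"]
for a in (.03,.05,.07,.09):
    k=(abs(L[...,1])<.006)&(L[...,0]>=a)&(L[...,0]<a+.01)&(P[...,2]>.06); print(a,s["ee_pos"][2],np.median(P[k][:,2]) if k.any() else None)
E
```

```text
-0.07 320 0.09024024889857085
-0.05 11784 0.16307667701382111
-0.03 986 0.15707165440550552
-0.01 0 None
0.01 0 None
0.03 0 None
0.05 0 None
0.07 0 None
0.03 0.14439398783230628 0.15165145554332557
0.05 0.14439398783230628 0.14826355487575288
0.07 0.14439398783230628 0.1483002469601255
0.09 0.14439398783230628 0.16477476330992238
```

Scaled: 0.12 m is 4.8, 0.099 m is 3.96.

shift_gripper(
  increments="0.26 0 -0.42 0;0.56 0 -0.8 0;0.88 0 -1.16 0;1.26 0 -1.48 0;1.66 0 -1.78 0;2.08 0 -2.02 0;2.54 0 -2.22 0;3 0 -2.38 0;3.48 0 -2.48 0;3.96 0 -2.56 0;4.4 0 -2.56 0;4.8 0 -2.56 0;5.08 0 -2.56 0;5.08 0 -2.56 0;5.08 0 -2.56 0;5.08 0 -2.56 0",
)

```text
t: 9.9
ee_pos: [0.5868, 0.175, 0.2082]
eef_rot: [[0.333, 0.943, -0.0], [0.943, -0.333, 0.0], [0.0, -0.0, -1.0]]
force: [-1.0, 0.1, -0.9]
width: 0.149
gripper_force: 98.2
```

shift_gripper(
  increments="-1.2 0 0 0;-2.8 0 0 0;-4.8 0 0 0;-6.8 0 0 0;-7.6 0 0 0;-7.6 0 0 0;-7.6 0 0 0;-7.6 0 0 0",
)

```text
t: 10.7
ee_pos: [0.5242, -0.0033, 0.2085]
eef_rot: [[0.332, 0.943, 0.001], [0.943, -0.332, 0.0], [0.001, 0.001, -1.0]]
force: [1.1, 1.2, -0.4]
width: 0.151
gripper_force: 98.2
```

```bash
python3 - <<'E'
from h import *
c=r.camera_model("scene");im,d=r.grab_frame("scene")
P=cloud(c,d);C=np.array([.595,.1993]);R=np.array([.3325,.943])
hx=(P[...,:2]-C)@R;hy=(P[...,:2]-C)@np.array([-.943,.3325]);z=P[...,2]
for a in np.arange(.1,.26,.02):
    k=(abs(hy)<.06)&(abs(hx)<.16)&(z>a)&(z<a+.02)
    print(round(a+.01,2),k.sum(),np.median(hx[k]) if k.any() else None)
cv2.imwrite("pics/s4.png",im[:,:,::-1])
E
```

```text
0.11 126 0.07517007046465725
0.13 128 0.07861115143005443
0.15 120 0.08166574108699758
0.17 143 0.08475668003242343
0.19 133 0.08812200121321076
0.21 243 0.08954999355763552
0.23 165 0.09474003454966379
0.25 19 0.09677160263244623
```

View pics/s4.png

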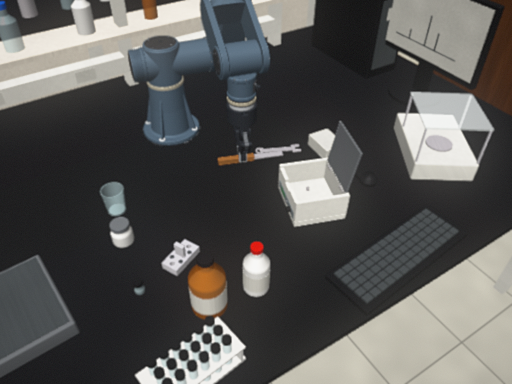

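shift_gripper(
  increments="-1.6 0 0 0.14;-3.2 0 0 0.28;-4.8 0 0 0.42;-5.68 0 1.2 0.56;-5.68 0 2.4 0.7;-5.68 0 3.6 0.84;-5.68 0 4.8 0.98;-5.68 0 6 1.091;-5.68 0 6.8 1.091;-5.68 0 7.4 1.091;-5.68 0 7.8 1.091;-5.68 0 8.08 1.091;-5.68 0 8.08 1.091;-5.68 0 8.08 1.091;-5.68 0 8.08 1.091",
)

```text
t: 12.25
ee_pos: [0.477, -0.138, 0.0068]
eef_rot: [[0.99, 0.141, 0.001], [0.141, -0.99, -0.001], [0.001, 0.001, -1.0]]
force: [-0.1, 0.1, -0.9]
width: 0.154
gripper_force: 98.4
```

shift_gripper(
  increments="0 0 0 0;0 0 0 0;0 0 0 0;0 0 0 0",
  finger_gap=0.5,
)

```text
t: 12.65
ee_pos: [0.4766, -0.1379, 0.0064]
eef_rot: [[0.99, 0.14, 0.0], [0.14, -0.99, -0.0], [0.0, 0.0, -1.0]]
force: [0.0, -0.4, -0.1]
width: 0.502
gripper_force: 0.0
```

shift_gripper(
  increments="0 0 -2 0;0 0 -4 0;0 0 -6 0;1.2 1.6 -7.8 -0.11;2.4 3.2 -7.8 -0.22;3.92 4.68 -7.8 -0.322;3.92 4.68 -7.8 -0.322;3.92 4.68 -7.8 -0.322;3.92 4.68 -7.8 -0.322",
  finger_gap=0.5,
  clamp_n=100,
)

```text
t: 13.55
ee_pos: [0.5887, -0.2391, 0.2004]
eef_rot: [[0.895, 0.446, -0.003], [0.446, -0.895, 0.002], [-0.002, -0.003, -1.0]]
force: [0.2, 0.1, -0.2]
width: 0.5
gripper_force: 0.0
```

```bash
python3 - <<'E'
from h import *
np.set_printoptions(precision=4,suppress=True)
s=r.get_state();print(s["ee_pos"],s["eef_rot"])
for n in("wrist","top"):
    c=r.camera_model(n);im,d=r.grab_frame(n);P=cloud(c,d);np.savez(f"pics/{n}5.npz",im=im,d=d)
    if n=="wrist":cv2.imwrite("pics/w5.png",im[:,:,::-1])
    near=np.hypot(P[...,0]-.59,P[...,1]+.24)<.075
    for lo,hi in((.016,.028),(.057,.068)):
        m=near&(P[...,2]>lo)&(P[...,2]<hi)
        if m.sum()>9:print(n,lo,m.sum(),np.median(P[m][:,2]),rect(P[m][:,:2]))
# spatula
    if n=="top":
        hsv=cv2.cvtColor(im,cv2.COLOR_RGB2HSV);m=np.hypot(P[...,0]-.46,P[...,1]+.138)<.07
        m&=(hsv[...,1]>110)&(hsv[...,2]>80)&(hsv[...,0]<20)&(P[...,2]<.05);print("wood",m.sum(),np.median(P[m][:,2]),rect(P[m][:,:2]))
E
```

```text
[ 0.5887 -0.2391  0.2004] [[ 0.8949  0.4462 -0.0026]
 [ 0.4462 -0.8949  0.0018]
 [-0.0015 -0.0027 -1.    ]]
wrist 0.016 3463 0.02232840899406008 (array([ 0.5913, -0.2415], dtype=float32), array([ 0.4404, -0.8978], dtype=float32), (np.float32(0.09997273), np.float32(0.050588567)))
wrist 0.057 369 0.062054273386923875 (array([ 0.5917, -0.2414], dtype=float32), array([0.8956, 0.4449], dtype=float32), (np.float32(0.029659035), np.float32(0.01184821)))
top 0.016 151 0.022156985224661918 (array([ 0.5888, -0.237 ], dtype=float32), array([ 0.4331, -0.9013], dtype=float32), (np.float32(0.09090335), np.float32(0.049290787)))
wood 174 0.015881676502829567 (array([ 0.4575, -0.1406], dtype=float32), array([0.9905, 0.1373], dtype=float32), (np.float32(0.09494428), np.float32(0.01628598)))
```

View pics/w5.png

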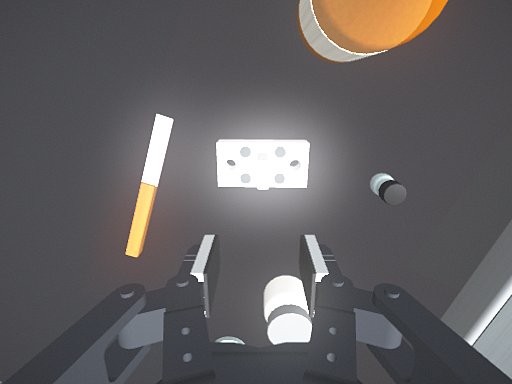

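Scaled: 0.169 m is 6.76, 0.0033 m is 0.132.

shift_gripper(
  increments="0.06 0.132 1.6 0;0.06 0.132 3.2 0;0.06 0.132 4.8 0;0.06 0.132 6 0;0.06 0.132 6.76 0;0.06 0.132 6.76 0;0.06 0.132 6.76 0;0.06 0.132 6.76 0",
)

```text
t: 14.45
ee_pos: [0.5935, -0.2425, 0.034]
eef_rot: [[0.895, 0.447, 0.002], [0.447, -0.895, -0.001], [0.001, 0.002, -1.0]]
force: [-0.9, 0.2, 0.5]
width: 0.499
gripper_force: 0.0
```

shift_gripper(
  increments="0 0 0 0;0 0 0 0;0 0 0 0;0 0 0 0;0 0 0 0;0 0 0 0;0 0 0 0;0 0 0 0",
  finger_gap=0,
  clamp_n=80,
)

```text
t: 15.25
ee_pos: [0.5932, -0.2423, 0.0338]
eef_rot: [[0.895, 0.446, 0.001], [0.446, -0.895, -0.0], [0.001, 0.001, -1.0]]
force: [-1.3, 0.4, 6.8]
width: 0.125
gripper_force: 80.4
```

shift_gripper(
  increments="0 0 -0.8 0;0 0 -2 0;0 0 -4 0;0 0 -6 0;0 0 -6.4 0;0 0 -6.4 0;0 0 -6.4 0",
)

```text
t: 15.95
ee_pos: [0.5911, -0.2412, 0.1902]
eef_rot: [[0.895, 0.446, -0.004], [0.446, -0.895, 0.002], [-0.002, -0.004, -1.0]]
force: [-0.3, -0.2, -4.7]
width: 0.126
gripper_force: 79.0
```

```bash
python3 - <<'E'
from h import *
np.set_printoptions(precision=4,suppress=True)
s=r.get_state();print(s["ee_pos"],s["eef_rot"],s["joints"])
c=r.camera_model("wrist");im,d=r.grab_frame("wrist");P=cloud(c,d);L=(P-s["ee_pos"])@s["eef_rot"]
k=(L[...,2]>-.02)&(L[...,2]<.06)&(abs(L[...,0])<.06)&(abs(L[...,1])<.09)
h=np.histogram(L[k][:,2],40,(-.02,.06));i=h[0].argmax();print("mode z",h[1][i],h[0][i])
for z0 in(.009,):
    m=k&(abs(L[...,2]-z0)<.005);print(m.sum(),np.median(L[m][:,2]),rect(L[m][:,:2]))
E
```

```text
[ 0.5911 -0.2412  0.1902] [[ 0.8948  0.4464 -0.004 ]
 [ 0.4464 -0.8948  0.0025]
 [-0.0024 -0.004  -1.    ]] [-0.5622  0.5931  1.4336 -0.      1.1195  0.5458]
mode z 0.009999999999999998 6818
9362 0.011575903367313208 (array([-0.0009, -0.0001], dtype=float32), array([0., 1.], dtype=float32), (np.float32(0.100961894), np.float32(0.050716113)))
```

Scaled: -0.33 m is -13.2, 0.09 m is 3.6.

shift_gripper(
  increments="0.72 -1.76 -1.2 -0.1;1.44 -3.52 -1.2 -0.2;2.16 -5.28 -1.2 -0.3;2.88 -7.04 -1.2 -0.4;3.6 -8.8 -1.2 -0.5;4.32 -10.56 -1.2 -0.6;5.04 -12 -1.2 -0.7;5.4 -13.2 -1.2 -0.769;5.4 -13.2 -1.2 -0.769;5.4 -13.2 -1.2 -0.769;5.4 -13.2 -1.2 -0.769",
)

```text
t: 17.1
ee_pos: [0.5656, 0.1125, 0.2207]
eef_rot: [[0.333, 0.943, -0.003], [0.943, -0.333, -0.001], [-0.002, -0.003, -1.0]]
force: [-0.2, 0.7, -4.0]
width: 0.123
gripper_force: 79.3
```

```bash
python3 - <<'E'
from h import *
np.set_printoptions(precision=4,suppress=True)
s=r.get_state();print(s["ee_pos"],s["eef_rot"])
c=r.camera_model("wrist");im,d=r.grab_frame("wrist");np.savez("pics/w6.npz",im=im,d=d);cv2.imwrite("pics/w6.png",im[:,:,::-1]);P=cloud(c,d)
C=np.array([.595,.1993]);hx=(P[...,:2]-C)@[.3325,.943];hy=(P[...,:2]-C)@[-.943,.3325]
for sg in(-1,1):
    m=(abs(hx)<.025)&(abs(hy-sg*.036)<.02)&(P[...,2]>.031)&(P[...,2]<.045)
    if m.sum():
        print(sg,m.sum(),P[m][:,2].max(),P[m].mean(0),cv2.minEnclosingCircle(np.float32(P[m][:,:2])))
m=(abs(P[...,2]-.095)<.005);print("rim",m.sum(),hx[m].min(),hx[m].max(),hy[m].min(),hy[m].max())
E
```

```text
[0.5656 0.1125 0.2207] [[ 0.3334  0.9428 -0.0031]
 [ 0.9428 -0.3334 -0.0006]
 [-0.0015 -0.0027 -1.    ]]
-1 70 0.038289745223874405 [0.6306 0.1881 0.0339] ((0.6296780109405518, 0.18445199728012085), 0.0021746736019849777)
1 67 0.038176173350027376 [0.563  0.2116 0.0338] ((0.5628618001937866, 0.2117537260055542), 0.005041800905019045)
rim 5433 -0.32959784202841835 0.05633529440066286 -0.29778733228031545 0.08932825470735525
```

View pics/w6.png

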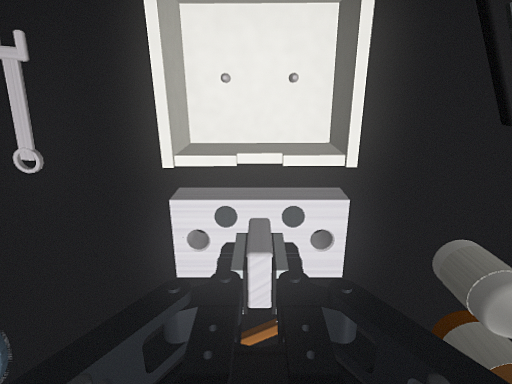

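```bash
python3 - <<'E'
from h import *
np.set_printoptions(precision=4,suppress=True)
f=np.load("pics/w6.npz");im,d=f['im'],f['d'];s=r.get_state();c=r.camera_model("wrist");print("cam",c["origin"],s["ee_pos"])
g=cv2.cvtColor(im,cv2.COLOR_RGB2GRAY);roi=np.zeros_like(g);roi[40:120,195:325]=1
print(np.median(g[40:120,195:325]))
n,l,st,ce=cv2.connectedComponentsWithStats(((g<185)&(roi>0)).astype(np.uint8))
pk=[ce[i] for i in range(1,n) if st[i,4]>20];print(st[1:],pk)
C=np.array([.595,.1993])
for z in(.028,.036):
    p=plane(c,pk,z)[:,:2];mid=p.mean(0);v=p[0]-p[1];print(z,p,mid,np.linalg.norm(v),v/np.linalg.norm(v),((mid-C)@[.3325,.943],(mid-C)@[-.943,.3325]),"tool",(np.r_[mid,z]-s["ee_pos"])@s["eef_rot"])
P=cloud(c,d);L=(P-s["ee_pos"])@s["eef_rot"]
m=(abs(L[...,2]-.0116)<.004)&(abs(L[...,0])<.06)&(abs(L[...,1])<.09);print(rect(L[m][:,:2]))
C=P[(abs(P[...,2]-.02)<.004)&(roi>0)];print("floor z",np.median(C[:,2]))
E
```

```text
cam [0.5941 0.1895 0.3638] [0.566  0.1122 0.2211]
235.0
[[221  73  10  10  67]
 [289  73  10  10  66]] [array([225.2388,  77.5075]), array([292.9091,  77.3182])]
0.028 [[0.5633 0.2116]
 [0.6307 0.1879]] [0.597  0.1998] 0.0714403585907277 [-0.9433  0.3321] (np.float64(0.0011173602182819535), np.float64(-0.001729653980474968)) tool [0.0931 0.0004 0.193 ]
0.036 [[0.564  0.2111]
 [0.6298 0.188 ]] [0.5969 0.1995] 0.06973853908640347 [-0.9433  0.3321] (np.float64(0.0008625280868964547), np.float64(-0.0017457853565251322)) tool [0.0929 0.0004 0.185 ]
(array([-0.001 ,  0.0004], dtype=float32), array([0.0023, 1.    ], dtype=float32), (np.float32(0.10092102), np.float32(0.050780937)))
floor z 0.020681993369182805
```

shift_gripper(
  increments="1.2 0 0 0;2.4 0 0 0;3.764 0.008 0 0;3.764 0.008 1.2 0;3.764 0.008 2.4 0;3.764 0.008 3.2 0;3.764 0.008 4 0;3.764 0.008 4 0;3.764 0.008 4 0;3.764 0.008 4 0;3.764 0.008 4 0",
)

```text
t: 18.25
ee_pos: [0.5989, 0.2018, 0.1238]
eef_rot: [[0.333, 0.943, 0.003], [0.943, -0.333, 0.0], [0.001, 0.003, -1.0]]
force: [0.5, 0.3, -2.9]
width: 0.124
gripper_force: 79.2
```

shift_gripper(
  increments="0 0 0.4 0;0 0 0.8 0;0 0 1.2 0;0 0 1.2 0;0 0 1.2 0;0 0 1.2 0",
)

```text
t: 18.85
ee_pos: [0.598, 0.2021, 0.0924]
eef_rot: [[0.332, 0.943, 0.0], [0.943, -0.332, 0.0], [0.0, 0.0, -1.0]]
force: [-0.4, 0.2, -2.6]
width: 0.126
gripper_force: 79.1
```

```bash
cat > chk.py <<'E'
from h import *
np.set_printoptions(precision=4,suppress=True)
s=r.get_state();print(s["ee_pos"],s["eef_rot"][:,2],s["force"],s["wrist_torque"])
c=r.camera_model("scene");im,d=r.grab_frame("scene");cv2.imwrite("pics/chk.png",im[:,:,::-1])
P=cloud(c,d);C=np.array([.5965,.1996]);hx=(P[...,:2]-C)@[.3325,.943];hy=(P[...,:2]-C)@[-.943,.3325];z=P[...,2]
k=(hy>-.075)&(hy<.07)&(abs(hx-.085)<.03)&(z>.12)&(z<.23);p=np.polyfit(z[k],hx[k],1);print("cover",k.sum(),1.571+np.arctan(p[0]))
E
python3 chk.py
```

```text
[0.598  0.2021 0.0924] [ 0.0005  0.0001 -1.    ] [-0.4222  0.1971 -2.5554] [ 0.0103  0.0047 -0.035 ]
cover 923 1.731966820740426
```

Careful with the scale: shifts go in units of 25 mm. That gives: 0.02 m is 0.8, 0.015 m is 0.6.

shift_gripper(
  increments="0 0 0.6 0;0 0 0.8 0;0 0 0.8 0;0 0 0.8 0;0 0 0.8 0;0 0 0.8 0",
)

```text
t: 19.5
ee_pos: [0.598, 0.2021, 0.0726]
eef_rot: [[0.333, 0.943, 0.001], [0.943, -0.333, 0.0], [0.0, 0.001, -1.0]]
force: [-0.5, 0.2, -3.8]
width: 0.131
gripper_force: 79.1
```

```bash
python3 - <<'E'
from h import *
np.set_printoptions(precision=4,suppress=True)
q=[]
for i in range(4):
    im,d=r.grab_frame("wrist");s=r.get_state();q.append(s["ee_pos"]);print(s["ee_pos"],s["eef_rot"][:,2],s["force"])
m=np.mean(q,0);D=np.array([.5971,.2006,0])-m;print(m,"tool",D@s["eef_rot"])
cv2.imwrite("pics/w7.png",im[:,:,::-1])
E
```

```text
[0.598  0.202  0.0726] [ 0.0007  0.0001 -1.    ] [-0.9157  0.301  -3.8142]
[0.5979 0.2021 0.0727] [ 0.0007  0.0001 -1.    ] [-0.0464 -0.6342 -3.8646]
[0.5979 0.202  0.0726] [ 0.0006  0.0001 -1.    ] [-0.4719 -0.222  -4.0561]
[0.5978 0.202  0.0726] [ 0.0004  0.0001 -1.    ] [ 0.7101  0.3277 -3.0532]
[0.5979 0.202  0.0726] tool [-0.0016 -0.0003  0.0726]
```

View pics/w7.png

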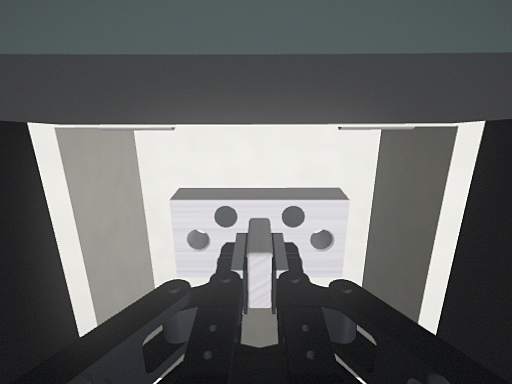

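Scaled: -0.0014 m is -0.056, 0.008 m is 0.32.

shift_gripper(
  increments="-0.056 -0.012 0 0;-0.056 -0.012 0 0;-0.056 -0.012 0.08 0;-0.056 -0.012 0.16 0;-0.056 -0.012 0.24 0;-0.056 -0.012 0.28 0;-0.056 -0.012 0.32 0;-0.056 -0.012 0.32 0;-0.056 -0.012 0.32 0",
)

```text
t: 20.6
ee_pos: [0.597, 0.2008, 0.0643]
eef_rot: [[0.332, 0.943, -0.0], [0.943, -0.332, -0.0], [-0.0, -0.0, -1.0]]
force: [0.3, 0.8, -3.5]
width: 0.13
gripper_force: 79.1
```

```bash
python3 chk.py
```

```text
[0.597  0.2008 0.0643] [-0. -0. -1.] [ 0.3292  0.8053 -3.5037] [ 0.0208  0.0715 -0.0292]
cover 905 1.7309070348314626
```

Block bottom at about 31 mm, below the peg tops, with no contact force: the pegs are in the holes. Continue down.

shift_gripper(
  increments="0 0 0.12 0;0 0 0.24 0;0 0 0.32 0;0 0 0.4 0;0 0 0.42 0;0 0 0.42 0;0 0 0.42 0;0 0 0.42 0",
)

```text
t: 21.45
ee_pos: [0.5969, 0.2007, 0.0538]
eef_rot: [[0.333, 0.943, -0.0], [0.943, -0.333, -0.0], [-0.0, -0.0, -1.0]]
force: [-0.7, -0.0, -1.8]
width: 0.124
gripper_force: 79.5
```

```bash
python3 chk.py
```

```text
[0.5969 0.2007 0.0538] [-0.0002 -0.0001 -1.    ] [-0.6564 -0.0086 -1.7757] [-0.0339  0.1189  0.0413]
cover 927 1.729056128621642
```

shift_gripper(
  increments="0 0 0 0;0 0 0 0;0 0 0 0;0 0 0 0;0 0 0 0",
  finger_gap=0.45,
)

```text
t: 22.0
ee_pos: [0.5971, 0.2008, 0.054]
eef_rot: [[0.333, 0.943, 0.0], [0.943, -0.333, 0.0], [0.0, 0.0, -1.0]]
force: [-0.0, 0.2, -0.4]
width: 0.452
gripper_force: 0.0
```

shift_gripper(
  increments="0 0 -0.8 0;0 0 -2 0;0 0 -3.6 0;0 0 -5.2 0;0 0 -6.8 0;-1.2 0 -6.8 0;-2.8 0 -6.8 0;-4 0 -6.8 0;-4 0 -6.8 0;-4 0 -6.8 0;-4 0 -6.8 0;-4 0 -6.8 0",
)

```text
t: 23.2
ee_pos: [0.5641, 0.1074, 0.2237]
eef_rot: [[0.331, 0.944, 0.0], [0.944, -0.331, 0.0], [0.0, 0.0, -1.0]]
force: [0.7, 0.1, 0.0]
width: 0.449
gripper_force: 0.0
```

```bash
python3 chk.py; python3 - <<'E'
from h import *
np.set_printoptions(precision=4,suppress=True)
c=r.camera_model("wrist");im,d=r.grab_frame("wrist");cv2.imwrite("pics/w8.png",im[:,:,::-1]);P=cloud(c,d)
near=np.hypot(P[...,0]-.597,P[...,1]-.2)<.062
for z in(.042,.082):
    m=near&(abs(P[...,2]-z)<.008)
    if m.sum()>20:
        A=np.c_[P[m][:,:2]-[.597,.2],np.ones(m.sum())];print(z,m.sum(),np.linalg.lstsq(A,P[m][:,2],rcond=None)[0],rect(P[m][:,:2]))
c=r.camera_model("top");im,d=r.grab_frame("top");P=cloud(c,d);hsv=cv2.cvtColor(im,cv2.COLOR_RGB2HSV)
m=np.hypot(P[...,0]-.46,P[...,1]+.138)<.07
m&=(hsv[...,1]>110)&(hsv[...,2]>80)&(hsv[...,0]<20)&(P[...,2]<.05);print("wood",m.sum(),np.median(P[m][:,2]),rect(P[m][:,:2]))
E
```

```text
[0.5641 0.1074 0.2237] [ 0.0003  0.0002 -1.    ] [0.6751 0.0592 0.0016] [ 0.028  -0.0565  0.0018]
cover 919 1.730134094290102
0.042 4600 [-0.0021 -0.0062  0.0422] (array([0.5969, 0.1995], dtype=float32), array([ 0.9434, -0.3316], dtype=float32), (np.float32(0.100743346), np.float32(0.05025903)))
0.082 508 [ 0.0092 -0.      0.082 ] (array([0.597, 0.199], dtype=float32), array([0.3315, 0.9435], dtype=float32), (np.float32(0.02973908), np.float32(0.01177774)))
wood 175 0.016602812762044783 (array([ 0.4575, -0.1405], dtype=float32), array([0.9906, 0.137 ], dtype=float32), (np.float32(0.09465432), np.float32(0.01593543)))
```

View pics/w8.png

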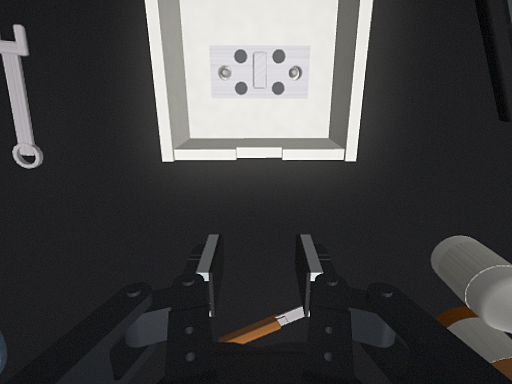

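The picture shows the block level in the heater with both pegs in its holes (pixels 225,72 and 295,72). Its plate top is at 42 mm. The cover stands at 1.73 rad and the spatula lies flat on the bench.

```bash
python3 -c "from cell import r;print(r.finish_job())"
```

```text
the job is handed in; nothing more can be done
None
```

The job is handed in; the hand-in call returned no verdict, but my last measurements put the cover open at 1.73 rad, the block level over both pegs at the right height, and the spatula flat on the bench.

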